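Put the balance masses back in their block

TASK

Put the four brass balance masses away in their wooden block, in order of size, so that each one stands upright in the well made for it, fully down on the felt: the largest mass in the widest well, and so on down the row to the smallest in the narrowest. Do not knock over the jar of sand that stands among them.

Things in the scene. Friction and masses are not known exactly. Their poses are not given: they have to be found in the camera images.
- mass_1: the largest loose brass balance mass: round body of diameter 46 mm and 27 mm high, with a narrower knob on top, 43 mm tall in all, about 200 g. Origin: centre of its flat underside; z up
- mass_2: the second largest brass mass: round body of diameter 38 to 40 mm and 20 mm high, with a narrower knob on top, 34 mm tall in all, about 100 g. Origin: centre of its flat underside; z up
- mass_3: the third brass mass: round body of diameter 30 to 32 mm and 16 mm high, with a narrower knob on top, 30 mm tall in all, about 50 g. Origin: centre of its flat underside; z up
- mass_4: the smallest brass mass: round body of diameter 23 mm and 17 mm high, with a narrower knob on top, 27 mm tall in all, about 20 g. Origin: centre of its flat underside; z up
- well_1: the widest of the four round wells in the wooden block, 52 mm across, for the largest mass. Origin: centre of the well's floor (15 mm above the worktop, covered by a dark green felt disc); z up. Like all the wells it is 7 mm deep and has a small bevel round its mouth
- well_2: the second well along the block, 45 mm across, for the second largest mass; origin and depth as well_1
- well_3: the third well along the block, 37 mm across, for the third mass; origin and depth as well_1
- well_4: the narrowest well, at the other end of the block, 28.5 mm across, for the smallest mass; origin and depth as well_1
- weight_block: pale wooden block lying flat and fixed on the worktop, 200 mm long, 68 mm wide, 22 mm high, with the four wells in one row along its middle, in order of width, 7 mm of wood between neighbours. Origin: centre of its underside; x runs along the row from the widest well to the narrowest, y across the row, z up. It may be turned any way
- sand_jar: clear screw-top jar of sand with a red lid, 44 mm across, 64 mm tall, about 60 g; it stands among the masses and can stay where it is. Origin: centre of its underside; z up
Not all that is in view belongs to the job. What is shaped like the mass_2 but turquoise is not meant.

How it is judged (in metres and radians):
At the end, for the whole second after the job is handed in: Each brass mass stands in its own well (mass_1 in well_1, mass_2 in well_2, mass_3 in well_3, mass_4 in well_4): its centre within 8 mm of the well's centre, its underside less than 4 mm above the well's floor, within 0.12 rad of upright, and at rest (horizontal distance between mass_1 and well_1 below 0.008 m and z of mass_1 in the frame of well_1 below 0.004 m and angle between each of mass_1, mass_2, mass_3, mass_4's own z axis and vertical below 0.12 rad and linear speed of each of mass_1, mass_2, mass_3, mass_4 below 0.02 m/s and horizontal distance between mass_2 and well_2 below 0.008 m and z of mass_2 in the frame of well_2 below 0.004 m and horizontal distance between mass_3 and well_3 below 0.008 m and z of mass_3 in the frame of well_3 below 0.004 m and horizontal distance between mass_4 and well_4 below 0.008 m and z of mass_4 in the frame of well_4 below 0.004 m); the robot touches nothing.
It fails at once if the jar of sand is knocked over (angle between sand_jar's own z axis and vertical above 0.6 rad).
It also fails if it takes over 104 s, if anything falls off the work surface, if the arm or the gripper's body presses on something with over 40 N, if the wrist force passes 120 N, or if a joint passes its speed limit or range.

ROBOT

A 6-joint arm with a two-finger parallel gripper is mounted at the origin on a cart in front of the work surface, level with it; the furniture and walls round the work are solid. World frame = base frame: x ahead of the robot, y to its left, z up, the work surface at z = 0. Lengths are in mm, angles in rad, forces in N, time in s.
With the tool pointing down it reaches from about 325 to 850 mm from the base axis. Payload 4.4 kg.
Tool frame: the origin (TCP) lies between the finger pads; the fingertips stand 11 mm ahead of it and the grasp point (between the pads) lies 8 mm behind it; z points along the fingers, y is the line along which they close (so a half turn about z gives the same grasp; the last joint's range is limited). The gripper opens to 94 mm and grips with 3 to 60 N. Pads are 16 mm wide; open, the fingers measure 119 mm over their backs; the gripper's body (75 mm by 177 mm) begins 78 mm behind the grasp point.
Start: joints at [-0.15, 0.207, 1.542, -0, 1.393, -0.15], TCP at [575.002, -0.012, 184.447] pointing down, gripper open.
Joint ranges: [-2.73, 2.73], [-0.86, 2.22], [0.23, 2.46], [-1.11, 4.25], [0.08, 2.63], [-2.82, 2.82]. Speed limits (rad/s): [2.79, 2.79, 3.14, 3.14, 3.14, 3.14].

INTERFACE

Orientations are given as a rotation vector (axis times angle).
In Python, from plant import * gives the robot as it stands.
- The arm moves only by the shell command python3 -m handwheel 'ROWS' [OPENING] [FORCE]. ROWS is JSON, a list of rows, each an object with "linear": the shift along the world's x, y, z in mm, a list of three; "rotation": the turn, a rotation vector about the world's x, y, z in degrees, a list of three. In form: [{"linear": [tx, ty, tz], "rotation": [ax, ay, az]}, ...]. A call has 1 to 12 rows; each row is the pose to reach, as a shift and turn from the pose commanded when the call began; what a row does not reach only later rows make up. A row lasts 1/10 s, in which the tool goes at most 50 mm and 8.59 degrees, less where a joint would pass 70% of its speed; a pose out of reach is approached as far as the arm can. A call with a gripper value outside its range is refused whole. OPENING is the opening, from 0 (shut) to 1 (fully open), set as the call begins (- or left out, the last holds). The fingers move at their own pace and stop on an object; FORCE is the grip in N (left out, the last holds). Time passes only in rows, so rows that repeat a pose let the fingers close. It gives the time, the measured TCP pose, the force, the opening and the grip force at its end, in the units of the state.
- state(): the state, without advancing time (a new reading comes with each control period).
- get_image(name): name is "scene" or "side" or "wrist"; returns a dict with "img" (400x640x3 uint8, blue, green, red), "fx", "fy", "cx", "cy" (pixels), "world_from_camera" (4x4, takes a point from camera to world coordinates). Camera axes: x right, y down, z forward; pixel columns grow to the right and rows downward; lengths in mm; the calibration is good to about 2 mm. A picture is of the moment at which its call begins. There is no depth.
- hand_in(): hands the job in; it is judged then, once.
The state is a dict: "t": time; "qpos": joint angles; "joint_velocities": joint speeds; "effort": joint torques, N m; "eef_pos": TCP position; "orientation": TCP orientation; "force": force on the tool from outside, world axes, zero at the start; "moment": the same for the moment, N m; "grip_width": finger opening in mm; "grip_force": force on a finger pad.
Only numpy, scipy, OpenCV 4.12 (cv2) and the standard library are available. Lean on these libraries where they do the work, as an engineer would, in place of code of your own. Each camera call takes 0.05 s, during which the arm holds its last target. There are 200 camera calls.

## Working session

There is one attempt and no reset: what is moved stays moved. The work goes in short steps, Python scripts to look and compute and a shell command to move; the robot and the scene stay as the last step left them, time stands still between calls to the robot, and variables do not carry over. Pictures are saved under pics/ and viewed, at most 14 in all, crops included, and the job is handed in when it is done.

```bash
mkdir -p pics; ls; cat > h.py <<'E'
from plant import *
import numpy as np, cv2
def ray(im,u,v):
    T=np.array(im["world_from_camera"]);d=T[:3,:3]@np.array([(u-im["cx"])/im["fx"],(v-im["cy"])/im["fy"],1.]);return T[:3,3],d
def plane(im,u,v,z):
    o,d=ray(im,u,v);return o+d*(z-o[2])/d[2]
def tri(a,b):
    A=np.zeros((3,3));B=np.zeros(3)
    for o,d in(a,b):
        d=d/np.linalg.norm(d);P=np.eye(3)-np.outer(d,d);A+=P;B+=P@o
    return np.linalg.solve(A,B)
def proj(im,p):
    T=np.linalg.inv(np.array(im["world_from_camera"]));c=T[:3,:3]@np.array(p)+T[:3,3];return c[0]/c[2]*im["fx"]+im["cx"],c[1]/c[2]*im["fy"]+im["cy"]
E
python3 - <<'E'
from h import *
import pickle
for n in("scene","side","wrist"):
    im=get_image(n);cv2.imwrite(f"pics/{n}0.png",im["img"]);pickle.dump(im,open(n+"0.pkl","wb"))
    print(n,np.round(im["world_from_camera"],2).tolist(),im["fx"])
print(state())
E
```

```text
pics
scene [[0.88, -0.27, 0.39, 189.39], [-0.47, -0.5, 0.72, -439.97], [0.0, -0.82, -0.57, 531.05], [0.0, 0.0, 0.0, 1.0]] 451.873391552304
side [[-0.97, -0.15, 0.2, 319.64], [-0.25, 0.59, -0.77, 909.16], [0.0, -0.79, -0.61, 605.6], [0.0, 0.0, 0.0, 1.0]] 485.6443775006675
wrist [[1.0, 0.0, -0.0, 575.01], [0.0, -0.96, -0.27, 79.03], [-0.0, 0.27, -0.96, 384.42], [0.0, 0.0, 0.0, 1.0]] 328.7084917824235
{'t': 0.15, 'qpos': array([-1.50515797e-01,  2.07255055e-01,  1.54261710e+00, -4.09760457e-05,
        1.39350263e+00, -1.50463690e-01]), 'joint_velocities': array([ 0.00094468, -0.00235962, -0.00455149, -0.00092745,  0.00237627,
        0.00061763]), 'effort': array([ 1.45590316e-04, -3.71313965e+01, -2.81812102e+01,  6.98270788e-02,
        3.27237044e-02, -1.05386437e-04]), 'eef_pos': array([5.74333779e+02, 6.58409604e-02, 1.83544222e+02]), 'orientation': array([-2.22049325e+00, -2.22039368e+00,  1.71054697e-03]), 'force': array([-0.43752918,  0.22403545,  0.77722794]), 'moment': array([0.01096051, 0.01403733, 0.00256168]), 'grip_force': 0.0, 'grip_width': 93.8887377933771}
```

View pics/scene0.png

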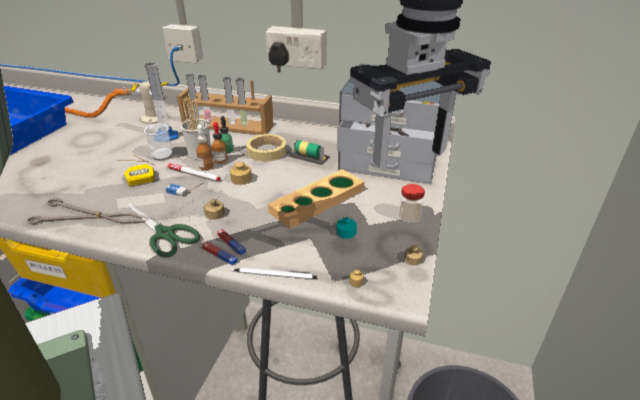

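View pics/side0.png

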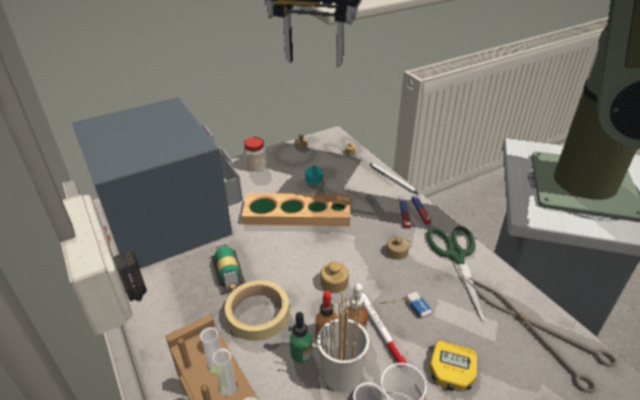

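View pics/wrist0.png

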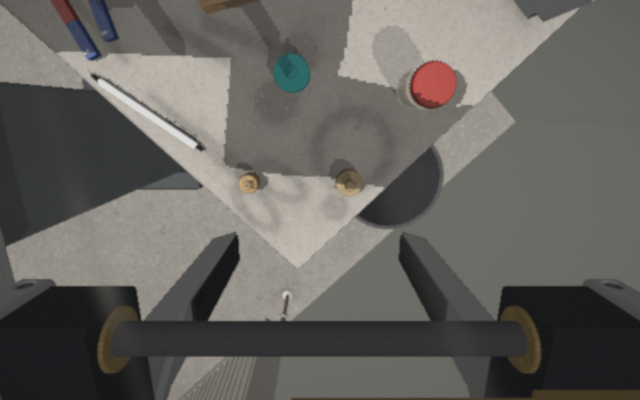

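```bash
python3 - <<'E'
from h import *
import pickle
S,D,W=[pickle.load(open(n+"0.pkl","rb")) for n in("scene","side","wrist")]
def blobs(im,lo,hi,amin):
    m=cv2.inRange(cv2.cvtColor(im["img"],cv2.COLOR_BGR2HSV),lo,hi);n,l,s,c=cv2.connectedComponentsWithStats(m)
    return [(np.round(c[i],1).tolist(),s[i].tolist()) for i in range(1,n) if s[i][4]>amin]
for nm,im in(("S",S),("D",D),("W",W)):
    print(nm,"brass",blobs(im,(12,90,60),(28,255,255),60));print("green",blobs(im,(50,90,20),(85,255,110),60))
pairs={"m1":((240,172),(335,276)),"m2":((214,209),(398,247)),"m3?":((414,255),(301,144)),"m4?":((357,278),(350,149)),"jar":((413,190),(254,145)),"teal":((346,228),(314,176)),"w1":((344,180),(263,206)),"w4":((288,211),(338,207))}
for k,(a,b) in pairs.items(): print(k,np.round(tri(ray(S,*a),ray(D,*b))),np.round(plane(S,*a,15)))
for p in((348,183),(249,183),(292,73),(433,85)): print(p,np.round(plane(W,*p,20)))
E
```

```text
S brass [([414.0, 82.7], [390, 76, 50, 16, 174]), ([241.4, 120.5], [177, 80, 109, 81, 2513]), ([98.9, 104.1], [66, 89, 63, 28, 322]), ([215.2, 121.9], [209, 116, 14, 14, 94]), ([209.2, 152.1], [196, 139, 30, 31, 475]), ([302.7, 147.7], [299, 141, 9, 15, 87]), ([240.4, 173.4], [230, 162, 22, 22, 372]), ([139.4, 174.9], [124, 164, 31, 22, 472]), ([313.7, 199.4], [268, 170, 96, 59, 2139]), ([213.7, 209.2], [204, 200, 20, 19, 291]), ([60.0, 267.8], [0, 237, 116, 61, 3314]), ([413.1, 255.3], [405, 246, 17, 18, 246]), ([356.1, 277.9], [349, 269, 15, 18, 201])]
green [([314.4, 153.1], [306, 146, 15, 12, 65]), ([341.0, 182.0], [330, 178, 23, 9, 163]), ([321.2, 191.6], [312, 188, 20, 8, 128]), ([303.4, 200.9], [296, 198, 16, 7, 93])]
D brass [([294.6, 2.2], [275, 0, 43, 5, 151]), ([300.9, 142.7], [296, 136, 10, 13, 81]), ([350.0, 148.9], [346, 143, 9, 12, 84]), ([298.4, 209.7], [242, 193, 109, 32, 2576]), ([397.5, 247.8], [388, 238, 20, 20, 336]), ([226.1, 261.9], [217, 257, 21, 14, 150]), ([334.2, 277.0], [321, 262, 27, 30, 667]), ([255.9, 310.2], [225, 282, 64, 57, 1474]), ([352.0, 318.7], 
[... 360 characters left out ...]
00, 0, 53, 13, 363]), ([248.8, 182.5], [240, 174, 19, 19, 263]), ([130.4, 313.5], [125, 307, 12, 13, 112]), ([525.1, 340.0], [501, 307, 40, 66, 1180]), ([107.7, 351.9], [98, 319, 29, 54, 756]), ([583.0, 395.2], [494, 391, 146, 9, 1005]), ([381.5, 399.0], [292, 399, 180, 1, 180])]
green []
m1 [435. 386.  20.] [439. 394.  15.]
m2 [346. 288.  13.] [347. 286.  15.]
m3? [608.  -1.   9.] [607.  -5.  15.]
m4? [492.  -3.  11.] [492.  -6.  15.]
jar [679. 103.  60.] [731. 157.  15.]
teal [544. 117.  11.] [543. 113.  15.]
w1 [612. 246.  22.] [624. 258.  15.]
w4 [470. 211.  16.] [471. 212.  15.]
(348, 183) [607.  -0.  20.]
(249, 183) [495.  -0.  20.]
(292, 73) [546. 116.  20.]
(433, 85) [694. 105.  20.]
```

```bash
python3 - <<'E'
from h import *
import pickle
S,D=[pickle.load(open(n+"0.pkl","rb")) for n in("scene","side")]
for p in((340,173),(432,178),(450,155)): print(p,np.round(plane(S,*p,0)))
for p in((137,260),(230,228),(245,200),(242,165)): print(p,np.round(plane(D,*p,0)))
for p in((184,105),(77,124),(92,182)): print(p,np.round(plane(D,*p,150)))
E
python3 -m handwheel '[{"linear":[-8,50,0],"rotation":[0,0,0]},{"linear":[-16,100,0],"rotation":[0,0,0]},{"linear":[-24,150,0],"rotation":[0,0,0]},{"linear":[-30,190,0],"rotation":[0,0,0]},{"linear":[-35,215,0],"rotation":[0,0,0]},{"linear":[-35,225,0],"rotation":[0,0,0]},{"linear":[-35,225,0],"rotation":[0,0,0]},{"linear":[-35,225,0],"rotation":[0,0,0]}]'
python3 - <<'E'
from h import *
import pickle
im=get_image("wrist");cv2.imwrite("pics/w1.png",im["img"]);pickle.dump(im,open("w1.pkl","wb"))
E
```

```text
(340, 173) [644. 308.   0.]
(432, 178) [814. 193.   0.]
(450, 155) [921. 255.   0.]
(137, 260) [777. 417.   0.]
(230, 228) [654. 301.   0.]
(245, 200) [658. 216.   0.]
(242, 165) [710. 103.   0.]
(184, 105) [804. 135. 150.]
(77, 124) [963. 253. 150.]
(92, 182) [824. 405. 150.]
t: 0.95
eef_pos: [540.3, 223.9, 184.2]
orientation: [2.222, 2.22, -0.001]
force: [-0.1, -0.4, 0.4]
grip_width: 93.7
grip_force: 0.0
```

View pics/w1.png

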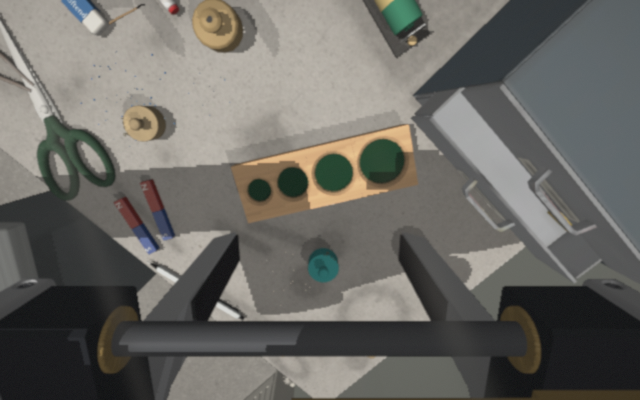

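```bash
python3 - <<'E'
from h import *
import pickle
S,D=[pickle.load(open(n+"0.pkl","rb")) for n in("scene","side")];W=pickle.load(open("w1.pkl","rb"))
print("cab corner",tri(ray(D,218,152),ray(W,503,82)).round())
print("drawer corner",tri(ray(S,340,125),ray(W,416,97)).round())
m=cv2.inRange(cv2.cvtColor(W["img"],cv2.COLOR_BGR2HSV),(45,60,5),(90,255,120))
cs,_=cv2.findContours(m,cv2.RETR_EXTERNAL,cv2.CHAIN_APPROX_NONE)
for c in cs:
    if cv2.contourArea(c)>250:
        (u,v),a,t=cv2.fitEllipse(c);b=cv2.boundingRect(c);print((round(u,1),round(v,1)),np.round(a,1),b,plane(W,u,v,22).round(1),plane(W,u,v,15).round(1))
m=cv2.inRange(cv2.cvtColor(W["img"],cv2.COLOR_BGR2HSV),(8,60,70),(24,255,255))
cs,_=cv2.findContours(m,cv2.RETR_EXTERNAL,cv2.CHAIN_APPROX_NONE)
for c in cs:
    if cv2.contourArea(c)>300: print("brass",cv2.boundingRect(c),cv2.contourArea(c),np.round(cv2.minAreaRect(c)[0],1))
cv2.imwrite("pics/c1.png",cv2.resize(W["img"][:240,100:440],None,fx=2.3,fy=2.3,interpolation=2))
E
```

```text
cab corner [646. 319. 181.]
drawer corner [627. 308. 119.]
(322.8, 265.0) [30.2 33.8] (308, 248, 31, 35) [545.5 122.1  22. ] [545.6 118.6  15. ]
(258.9, 189.7) [19.6 20.8] (249, 180, 21, 21) [472.6 215.8  22. ] [471.2 214.1  15. ]
(292.3, 181.6) [27.5 28. ] (278, 168, 29, 29) [510.7 225.2  22. ] [510.1 223.7  15. ]
(333.3, 172.1) [35.1 35.9] (315, 154, 37, 37) [556.8 236.   22. ] [557.1 234.7  15. ]
(381.4, 160.2) [39.4 43.8] (360, 140, 44, 42) [609.9 249.5  22. ] [611.2 248.4  15. ]
(401.5, 14.6) [30.1 35.4] (382, 0, 40, 35) [622.4 394.1  22. ] [623.9 395.8  15. ]
brass (231, 124, 187, 99) 10829.0 [326.4 174. ]
brass (123, 106, 42, 35) 1046.5 [143.5 123. ]
brass (192, 0, 51, 52) 1945.0 [217.   25.5]
```

View pics/c1.png

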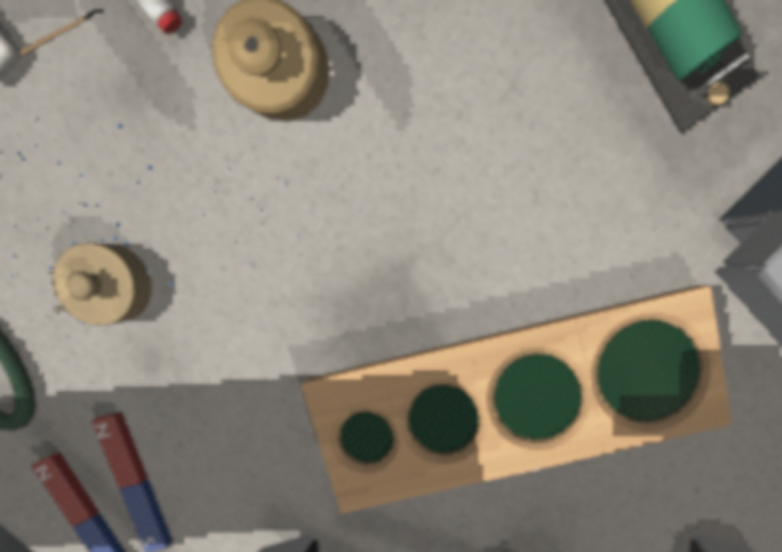

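```bash
python3 - <<'E'
from h import *
import pickle
S,D=[pickle.load(open(n+"0.pkl","rb")) for n in("scene","side")];W=pickle.load(open("w1.pkl","rb"))
for n,a,b in(("cup rim",(196,128),(343,340)),("stick",(207,104),(340,298)),("redbottle",(207,126),(327,298)),("brown/green bottle",(223,120),(299,320)),("tape",(267,147),(257,308)),("m1 knob top",(241,163),(335,267)),("m2 knobtop",(212,202),(397,239))):
    print(n,tri(ray(S,*a),ray(D,*b)).round())
print("m1 knob",tri(ray(S,241,164),ray(W,209,19)).round(1),"m2",tri(ray(S,212,203),ray(W,135,123)).round(1))
E
```

```text
cup rim [389. 537.  72.]
stick [408. 516. 131.]
redbottle [413. 495.  93.]
brown/green bottle [451. 528.  82.]
tape [536. 474.  15.]
m1 knob top [438. 385.  41.]
m2 knobtop [347. 288.  31.]
m1 knob [438.8 384.5  41. ] m2 [345.5 289.7  27.2]
```

```bash

python3 -m handwheel '[{"linear":[-20,32,0],"rotation":[0,0,-7]},{"linear":[-42,66,-6],"rotation":[0,0,-14]},{"linear":[-64,100,-12],"rotation":[0,0,-21]},{"linear":[-84,132,-18],"rotation":[0,0,-28]},{"linear":[-98,153,-24],"rotation":[0,0,-34]},{"linear":[-102,160,-30],"rotation":[0,0,-34]},{"linear":[-102,160,-30],"rotation":[0,0,-34]},{"linear":[-102,160,-30],"rotation":[0,0,-34]}]'
cat >> h.py <<'E'
def brass(im,amin=300,lo=(8,60,60),hi=(26,255,255)):
    m=cv2.inRange(cv2.cvtColor(im["img"],cv2.COLOR_BGR2HSV),lo,hi);m[270:]=0
    m=cv2.morphologyEx(m,cv2.MORPH_CLOSE,np.ones((5,5)))
    cs,_=cv2.findContours(m,cv2.RETR_EXTERNAL,cv2.CHAIN_APPROX_NONE)
    return [c for c in cs if cv2.contourArea(c)>amin]
E
python3 - <<'E'
from h import *
import pickle
im=get_image("wrist");cv2.imwrite("pics/w2.png",im["img"]);pickle.dump(im,open("w2.pkl","wb"))
for c in brass(im):
    (u,v),a,t=cv2.fitEllipse(c);print(cv2.boundingRect(c),round(u,1),round(v,1),np.round(a,1),plane(im,u,v,27).round(1),plane(im,u,v,20).round(1))
E
```

```text
t: 1.8
eef_pos: [439.1, 383.5, 154.3]
orientation: [2.773, 1.474, -0.0]
force: [-0.1, 0.3, -0.7]
grip_width: 93.7
grip_force: 0.0
(77, 169, 74, 66) 111.7 200.4 [60.1 70.1] [254.8 494.2  27. ] [249.9 495.2  20. ]
(296, 164, 44, 46) 317.2 187.1 [42.7 44.7] [439.1 387.2  27. ] [438.2 385.8  20. ]
(429, 157, 144, 113) 503.9 215.7 [ 75.5 149.8] [584.4 252.1  27. ] [586.6 247.9  20. ]
(202, 91, 64, 76) 234.1 126.8 [42.5 78.1] [405.7 482.3  27. ] [404. 483.  20.]
(89, 50, 101, 50) 140.9 76.4 [39.4 86.5] [361.5 567.6  27. ] [359.  570.2  20. ]
(437, 45, 34, 40) 455.1 65.0 [20.7 45.7] [610.6 412.   27. ] [613.3 411.2  20. ]
(299, 0, 104, 106) 350.1 50.3 [102.1 108.4] [536.4 477.2  27. ] [537.5 477.8  20. ]
```

View pics/w2.png

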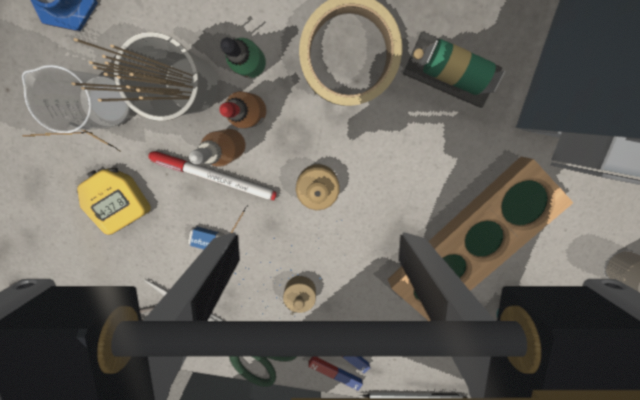

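```bash

python3 -m handwheel '[{"linear":[1,2,-20],"rotation":[0,0,-8]},{"linear":[1,2,-45],"rotation":[0,0,-16]},{"linear":[1,2,-70],"rotation":[0,0,-24]},{"linear":[1,2,-95],"rotation":[0,0,-25]},{"linear":[1,2,-115],"rotation":[0,0,-25]},{"linear":[1,2,-127],"rotation":[0,0,-25]},{"linear":[1,2,-134],"rotation":[0,0,-25]},{"linear":[1,2,-134],"rotation":[0,0,-25]},{"linear":[1,2,-134],"rotation":[0,0,-25]}]' 0.8
python3 -m handwheel '[{"linear":[0,0,0],"rotation":[0,0,0]},{"linear":[0,0,0],"rotation":[0,0,0]},{"linear":[0,0,0],"rotation":[0,0,0]},{"linear":[0,0,0],"rotation":[0,0,0]},{"linear":[0,0,0],"rotation":[0,0,0]},{"linear":[0,0,0],"rotation":[0,0,0]}]' 0.3 25
```

```text
t: 2.75
eef_pos: [440.0, 387.3, 21.4]
orientation: [-3.027, -0.839, -0.003]
force: [-0.3, -0.4, 0.5]
grip_width: 74.8
grip_force: 0.0
t: 3.35
eef_pos: [438.9, 387.0, 20.5]
orientation: [3.027, 0.84, -0.0]
force: [-0.4, -0.2, 0.2]
grip_width: 30.5
grip_force: 0.0
```

```bash
python3 - <<'E'
from h import *
im=get_image("wrist");s=get_image("side")
a=im["img"][100:340,200:440];b=s["img"][200:340,260:420];
cv2.imwrite("pics/c2.png",np.hstack([cv2.resize(a,(400,400)),cv2.resize(b,(400,400))]));print(state()["grip_width"],state()["eef_pos"])
E
```

```text
28.210968377200427 [438.95371968 386.98992523  20.42056375]
```

View pics/c2.png

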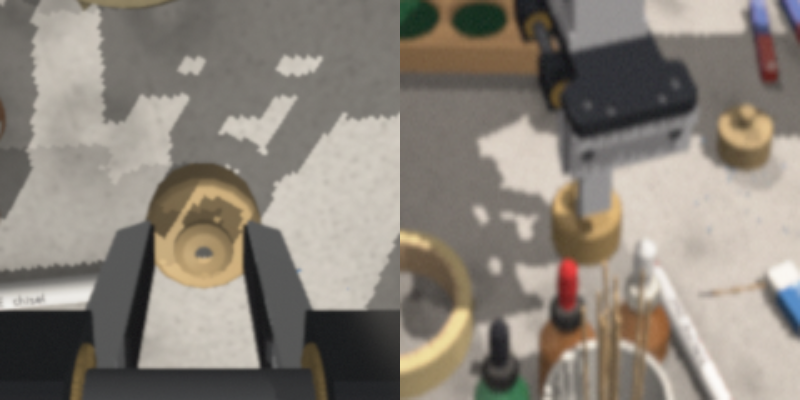

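```bash
python3 - <<'E'
from h import *
import pickle
im=get_image("wrist");sc=get_image("scene");sd=get_image("side");print(state()["eef_pos"])
print("proj tcp",proj(im,[439,387,20.4]))
cv2.imwrite("pics/c3.png",np.hstack([cv2.resize(sc["img"][130:210,190:290],(400,400)),cv2.resize(im["img"][:,120:520],(400,400))]))
W=pickle.load(open("w2.pkl","rb"));print("w2 proj",proj(W,[439,385,154.4]),np.array(W["world_from_camera"])[:3,3])
W1=pickle.load(open("w1.pkl","rb"))
print("tri body",tri(ray(W,317.2,187.1),ray(W1,217,25.5)),"knob",tri(ray(W,317,186),ray(W1,209,19)), tri(ray(W,318,186),ray(pickle.load(open("side0.pkl","rb")),335,267)))
for c in brass(im):
    (u,v),a,t=cv2.fitEllipse(c);print(cv2.boundingRect(c),round(u,1),round(v,1),np.round(a,1),plane(im,u,v,27).round(1))
E
```

```text
[438.98672309 386.97164075  20.41394497]
proj tcp (np.float64(320.32071205039006), np.float64(235.01075164543786))
w2 proj (np.float64(318.14671604716045), np.float64(233.97482242697328)) [482.68275516 449.47665733 355.27553964]
tri body [437.71265388 385.28642804  17.52016668] knob [437.68204046 388.25325576  33.52269872] [438.14101723 388.19383405  39.98402106]
(0, 201, 37, 32) 16.3 215.8 [18.3 47.9] [354.7 556.6  27. ]
(288, 198, 68, 72) 320.7 234.0 [61.8 75. ] [441.9 388.5  27. ]
(0, 170, 32, 35) 12.2 187.1 [31.9 33.7] [371.4 564.3  27. ]
(115, 145, 88, 125) 159.9 206.9 [ 82.1 131.2] [406.  482.6  27. ]
(507, 40, 133, 230) 593.8 185.4 [114.  247.4] [554.1 263.   27. ]
(182, 0, 178, 105) 272.5 26.5 [142.7 160.7] [529.9 471.9  27. ]
```

View pics/c3.png

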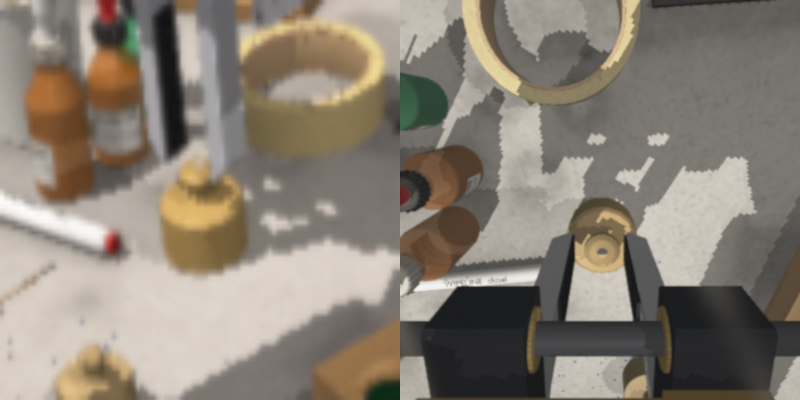

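```bash
python3 - <<'E'
from h import *
sc=get_image("scene");sd=get_image("side")
d=np.array([.515,-.857,0])
for z in(9,30):
  for s in(1,-1):
    p=np.array([439,387,z])+s*17*d;print(z,s,"scene",np.round(proj(sc,p)),"side",np.round(proj(sd,p)))
print("mass top disc/ base",[np.round(proj(sc,[440,388,z])) for z in(0,27,43)],[np.round(proj(sd,[440,388,z])) for z in(0,27,43)])
cv2.imwrite("pics/c4.png",np.hstack([cv2.resize(sc["img"][140:200,215:275],(400,400),interpolation=0),cv2.resize(sd["img"][240:310,305:375],(400,400),interpolation=0)]))
E
```

```text
9 1 scene [247. 178.] side [329. 273.]
9 -1 scene [235. 174.] side [335. 288.]
30 1 scene [247. 170.] side [329. 264.]
30 -1 scene [234. 166.] side [335. 279.]
mass top disc/ base [array([242., 179.]), array([241., 168.]), array([240., 162.])] [array([331., 284.]), array([331., 273.]), array([331., 266.])]
```

View pics/c4.png

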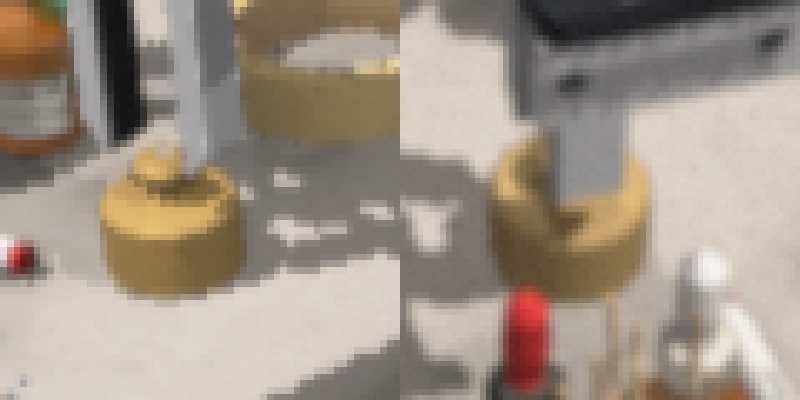

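```bash
python3 - <<'E'
from h import *
import pickle
S,D=[pickle.load(open(n+"0.pkl","rb")) for n in("scene","side")]
for z in(173,203):
  for x in(575-51,575+51): print(z,x,np.round(proj(S,[x,0,z])),np.round(proj(D,[x,0,z])))
s=state();print(s["eef_pos"],s["qpos"],s["force"])
E
```

```text
173 524 [379. 189.] [337.  81.]
173 626 [434. 172.] [289.  76.]
203 524 [381. 171.] [337.  67.]
203 626 [437. 154.] [289.  62.]
[438.99528648 386.97852042  20.40645138] [5.74667804e-01 4.09707064e-01 1.64768788e+00 2.41373388e-06
 1.08427272e+00 1.60442565e+00] [ 0.18405436  0.84472259 -0.36120478]
```

```bash

python3 -m handwheel '[{"linear":[2,1,0],"rotation":[0,0,0]},{"linear":[2,1,0],"rotation":[0,0,0]},{"linear":[2,1,0],"rotation":[0,0,0]},{"linear":[2,1,0],"rotation":[0,0,0]},{"linear":[2,1,0],"rotation":[0,0,0]},{"linear":[2,1,-10],"rotation":[0,0,0]},{"linear":[2,1,-20],"rotation":[0,0,0]},{"linear":[2,1,-28],"rotation":[0,0,0]},{"linear":[2,1,-31],"rotation":[0,0,0]},{"linear":[2,1,-31],"rotation":[0,0,0]}]' 0.8
python3 -m handwheel '[{"linear":[0,0,-2],"rotation":[0,0,0]},{"linear":[0,0,-3],"rotation":[0,0,0]},{"linear":[0,0,-3],"rotation":[0,0,0]}]'
```

```text
t: 4.7
eef_pos: [440.1, 387.4, -11.8]
orientation: [3.027, 0.839, -0.003]
force: [1.0, -0.4, 0.4]
grip_width: 75.3
grip_force: 0.0
t: 5.0
eef_pos: [441.2, 388.1, -13.4]
orientation: [-3.027, -0.84, -0.001]
force: [0.3, 0.5, -0.1]
grip_width: 75.4
grip_force: 0.0
```

```bash

python3 -m handwheel '[{"linear":[0,0,-2],"rotation":[0,0,0]},{"linear":[0,0,-2],"rotation":[0,0,0]}]' | grep -E "eef|force: \["
python3 -m handwheel '[{"linear":[0,0,-1],"rotation":[0,0,0]},{"linear":[0,0,-1],"rotation":[0,0,0]}]' | grep -E "eef|force: \["
python3 -m handwheel '[{"linear":[0,0,-1],"rotation":[0,0,0]},{"linear":[0,0,-1],"rotation":[0,0,0]}]' | grep -E "eef|force: \["
python3 -m handwheel '[{"linear":[0,0,-1],"rotation":[0,0,0]},{"linear":[0,0,-1],"rotation":[0,0,0]}]' | grep -E "eef|force: \["
```

```text
eef_pos: [440.9, 387.9, -15.6]
force: [-0.8, -0.1, 0.3]
eef_pos: [440.9, 387.9, -16.7]
force: [1.0, 0.3, 0.4]
eef_pos: [440.9, 387.9, -17.7]
force: [-0.2, -0.7, -0.3]
eef_pos: [440.9, 387.9, -18.7]
force: [-0.5, -0.8, 0.7]
```

```bash

python3 -m handwheel '[{"linear":[0,0,-1],"rotation":[0,0,0]},{"linear":[0,0,-1],"rotation":[0,0,0]}]' | grep -E "eef|force: \["
python3 -m handwheel '[{"linear":[0,0,-1],"rotation":[0,0,0]},{"linear":[0,0,-1],"rotation":[0,0,0]}]' | grep -E "eef|force: \["
python3 -m handwheel '[{"linear":[0,0,-1],"rotation":[0,0,0]},{"linear":[0,0,-1],"rotation":[0,0,0]}]' | grep -E "eef|force: \["
python3 - <<'E'
from h import *
sd=get_image("side");sc=get_image("scene")
cv2.imwrite("pics/c5.png",np.hstack([cv2.resize(sc["img"][140:200,215:275],(400,400),interpolation=0),cv2.resize(sd["img"][240:310,305:375],(400,400),interpolation=0)]))
E
```

```text
eef_pos: [440.9, 387.9, -19.7]
force: [0.1, -0.2, 0.3]
eef_pos: [441.1, 388.0, -20.6]
force: [-1.1, 0.7, 0.2]
eef_pos: [441.1, 388.1, -20.7]
force: [-0.4, -1.7, 4.1]
```

View pics/c5.png

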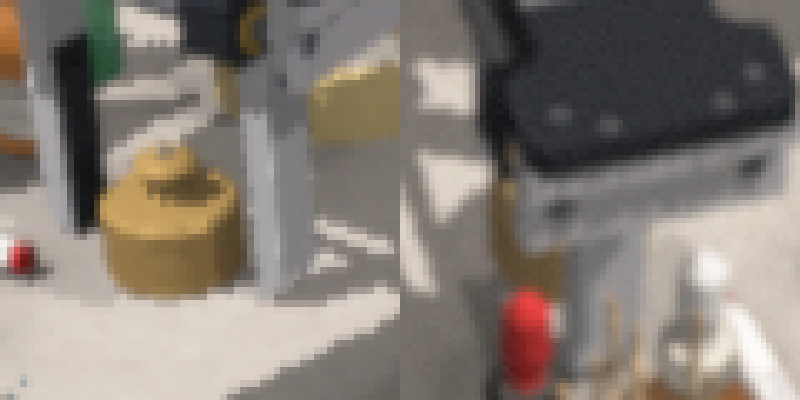

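```bash

python3 -m handwheel '[{"linear":[0,0,5],"rotation":[0,0,0]},{"linear":[0,0,9.6],"rotation":[0,0,0]},{"linear":[0,0,9.6],"rotation":[0,0,0]},{"linear":[0,0,9.6],"rotation":[0,0,0]}]'
python3 -m handwheel '[{"linear":[0,0,0],"rotation":[0,0,0]},{"linear":[0,0,0],"rotation":[0,0,0]},{"linear":[0,0,0],"rotation":[0,0,0]},{"linear":[0,0,0],"rotation":[0,0,0]},{"linear":[0,0,0],"rotation":[0,0,0]}]' 0.3 25
python3 -m handwheel '[{"linear":[0,0,6],"rotation":[0,0,0]},{"linear":[0,0,20],"rotation":[0,0,0]},{"linear":[0,0,45],"rotation":[0,0,0]},{"linear":[0,0,70],"rotation":[0,0,0]},{"linear":[0,0,90],"rotation":[0,0,4]},{"linear":[0,0,102],"rotation":[0,0,12]},{"linear":[0,0,102],"rotation":[0,0,20]},{"linear":[0,0,102],"rotation":[0,0,25]},{"linear":[0,0,102],"rotation":[0,0,25]}]'
```

```text
t: 6.9
eef_pos: [441.2, 388.1, -11.7]
orientation: [-3.027, -0.84, -0.001]
force: [0.0, -0.3, 0.2]
grip_width: 75.0
grip_force: 0.0
t: 7.4
eef_pos: [441.0, 387.7, -12.1]
orientation: [3.027, 0.839, -0.0]
force: [0.0, -0.5, -0.6]
grip_width: 45.1
grip_force: 25.0
t: 8.3
eef_pos: [441.1, 388.2, 91.2]
orientation: [-2.774, -1.475, -0.002]
force: [0.1, -0.3, -3.4]
grip_width: 45.4
grip_force: 25.0
```

```bash
python3 - <<'E'
from h import *
import pickle
im=get_image("wrist");cv2.imwrite("pics/h1.png",im["img"]);pickle.dump(im,open("h1.pkl","wb"))
a=np.deg2rad(-34);ty=np.array([np.cos(a),np.sin(a)]);tx=np.array([-np.sin(a),np.cos(a)])
for c in brass(im):
    x,y,w,h=cv2.boundingRect(c)
    if abs(x+w/2-320)<60:
        (u,v),A,t=cv2.fitEllipse(c);p=plane(im,u,v,129);print((x,y,w,h),round(u,1),round(v,1),np.round(A,1),p.round(1),"tool x,y off",tx@(p[:2]-[441,388]),ty@(p[:2]-[441,388]))
print(np.array(im["world_from_camera"])[:3,3])
cv2.imwrite("pics/c6.png",cv2.resize(im["img"][150:350,220:420],(600,600),interpolation=2))
E
```

```text
(278, 216, 83, 54) 318.8 246.5 [57.1 86.5] [445.5 395.6 129. ] tool x,y off 8.787675932342648 -0.5390589593298487
(296, 0, 128, 111) 358.4 47.4 [114.9 121.8] [515.2 466.8 129. ] tool x,y off 106.77102966954448 17.440548241989788
[484.55484281 453.8157889  292.2671598 ]
```

View pics/c6.png

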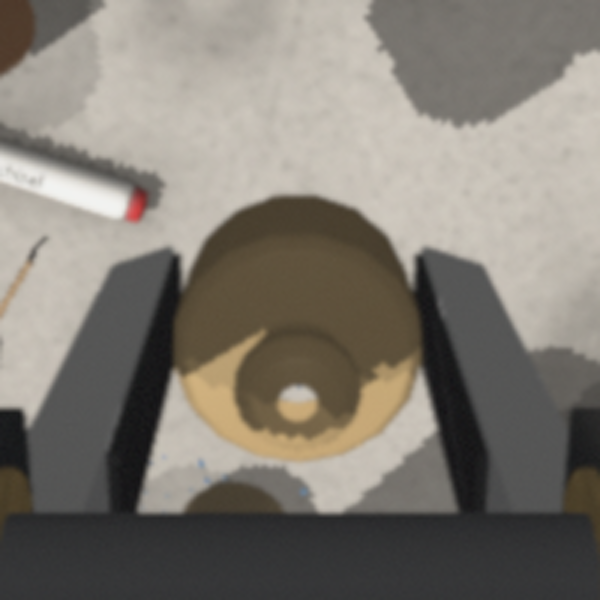

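```bash
python3 - <<'E'
from h import *
import pickle
im=pickle.load(open("h1.pkl","rb"))
a=np.deg2rad(-34);ty=np.array([np.cos(a),np.sin(a)]);tx=np.array([-np.sin(a),np.cos(a)])
for n,u,v,z in(("disc",319.3,265.7,129),("knobtop",319.2,283.5,145)):
    p=plane(im,u,v,z)[:2];print(n,p.round(1),tx@(p-[441,388]),ty@(p-[441,388]))
E
```

```text
disc [439.4 386.1] -2.485167747491524 -0.23704214455818207
knobtop [438.4 384.7] -4.250282615878545 -0.3164482786116505
```

```bash
python3 - <<'E'
from h import *
import pickle
for f in("w2.pkl","h1.pkl"):
    W=pickle.load(open(f,"rb"))
    m=cv2.inRange(cv2.cvtColor(W["img"],cv2.COLOR_BGR2HSV),(45,60,5),(90,255,120));m[270:]=0
    for c in cv2.findContours(m,cv2.RETR_EXTERNAL,cv2.CHAIN_APPROX_NONE)[0]:
        if cv2.contourArea(c)>250:
            (u,v),a,t=cv2.fitEllipse(c);p=plane(W,u,v,16)
            if p[0]>450 and p[1]<300: print(f,(round(u),round(v)),np.round(a,1),p.round(1))
E
python3 -m handwheel '[{"linear":[20,-16,0],"rotation":[0,0,0]},{"linear":[50,-40,0],"rotation":[0,0,0]},{"linear":[85,-68,0],"rotation":[0,0,0]},{"linear":[120,-96,0],"rotation":[0,0,0]},{"linear":[150,-120,0],"rotation":[0,0,0]},{"linear":[167,-133,0],"rotation":[0,0,0]},{"linear":[171,-137,0],"rotation":[0,0,0]},{"linear":[171,-137,0],"rotation":[0,0,0]},{"linear":[171,-137,-30],"rotation":[0,0,0]},{"linear":[171,-137,-50],"rotation":[0,0,0]},{"linear":[171,-137,-50],"rotation":[0,0,0]}]'
python3 - <<'E'
from h import *
import pickle
im=get_image("wrist");cv2.imwrite("pics/h2.png",im["img"]);pickle.dump(im,open("h2.pkl","wb"))
cv2.imwrite("pics/c7.png",cv2.resize(im["img"][120:340,200:440],(720,600),interpolation=2))
E
```

```text
w2.pkl (484, 238) [31.3 38.1] [558. 234.  16.]
w2.pkl (524, 202) [38.  47.3] [612.5 247.   16. ]
h1.pkl (520, 261) [20.2 45.8] [563.4 240.7  16. ]
h1.pkl (567, 227) [44.8 58. ] [612.7 246.8  16. ]
t: 9.45
eef_pos: [606.4, 251.9, 35.9]
orientation: [-2.77, -1.476, 0.015]
force: [-0.7, 0.0, -2.7]
grip_width: 45.3
grip_force: 25.0
```

View pics/c7.png

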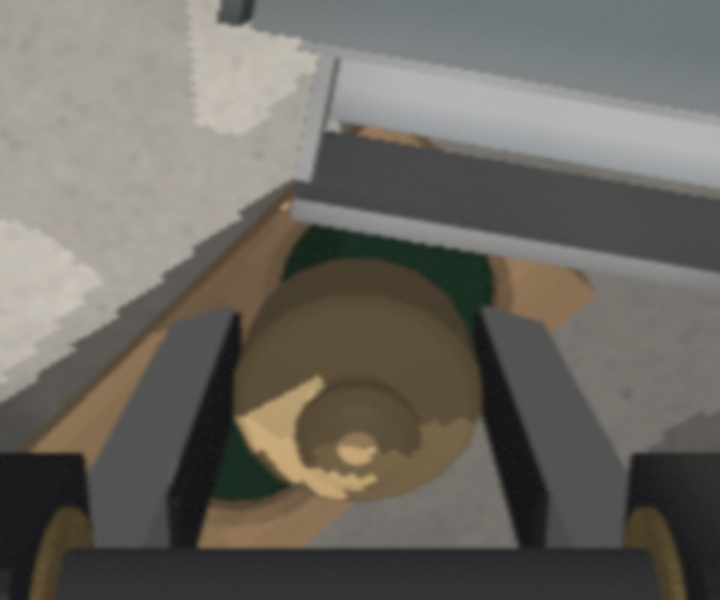

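```bash
python3 -c "
from h import *
s=state();print(s['eef_pos'],s['orientation'],s['force'],s['moment'],s['qpos'],s['effort'])"
python3 -m handwheel '[{"linear":[0,0,0],"rotation":[0,0,0]}]'
```

```text
[608.36193927 252.1944162   37.99912357] [-2.77067523 -1.47673455  0.00851114] [ 0.20810657  0.8914437  -1.29203769] [-0.01969708  0.01177291  0.03834086] [2.61351135e-01 5.24419717e-01 1.43344836e+00 7.07015624e-04
 1.18944335e+00 8.52506772e-01] [-2.26082979e-01 -4.78668809e+01 -2.59071636e+01  3.48924834e-02
 -3.78625339e-02  4.10799563e-03]
t: 9.6
eef_pos: [611.8, 252.4, 41.1]
orientation: [-2.773, -1.477, -0.002]
force: [0.4, 0.6, -2.1]
grip_width: 45.1
grip_force: 25.0
```

```bash

python3 -m handwheel '[{"linear":[1,-1,0],"rotation":[0,0,0]},{"linear":[1,-1,-10],"rotation":[0,0,0]},{"linear":[1,-1,-20],"rotation":[0,0,0]},{"linear":[1,-1,-26],"rotation":[0,0,0]},{"linear":[1,-1,-28],"rotation":[0,0,0]},{"linear":[1,-1,-30],"rotation":[0,0,0]},{"linear":[1,-1,-32],"rotation":[0,0,0]},{"linear":[1,-1,-32],"rotation":[0,0,0]}]'
```

```text
t: 10.4
eef_pos: [613.0, 249.9, 7.9]
orientation: [-2.774, -1.475, 0.0]
force: [-0.3, -0.2, -2.4]
grip_width: 45.1
grip_force: 25.0
```

Base is at about 20 mm with no contact force, so it is in the well's mouth. Continue down.

```bash

python3 -m handwheel '[{"linear":[0,0,-2],"rotation":[0,0,0]},{"linear":[0,0,-3.5],"rotation":[0,0,0]},{"linear":[0,0,-3.5],"rotation":[0,0,0]},{"linear":[0,0,-3.5],"rotation":[0,0,0]}]'
python3 -m handwheel '[{"linear":[0,0,0],"rotation":[0,0,0]},{"linear":[0,0,0],"rotation":[0,0,0]},{"linear":[0,0,0],"rotation":[0,0,0]}]' 0.65
python3 -m handwheel '[{"linear":[0,0,20],"rotation":[0,0,0]},{"linear":[0,0,50],"rotation":[0,0,0]},{"linear":[0,0,85],"rotation":[0,0,0]},{"linear":[0,0,120],"rotation":[0,0,0]},{"linear":[0,-10,150],"rotation":[0,0,0]},{"linear":[0,-10,150],"rotation":[0,0,0]},{"linear":[0,-10,150],"rotation":[0,0,0]}]'
python3 - <<'E'
from h import *
import pickle
im=get_image("wrist");pickle.dump(im,open("h3.pkl","wb"));s=get_image("scene")["img"]
cv2.imwrite("pics/c8.png",np.hstack([cv2.resize(im["img"][60:300,200:440],(400,400),interpolation=2),cv2.resize(s[150:240,260:370],(400,400))]))
E
```

```text
t: 10.8
eef_pos: [613.0, 250.0, 4.6]
orientation: [-2.774, -1.475, 0.0]
force: [0.5, 0.2, -2.4]
grip_width: 45.0
grip_force: 25.0
t: 11.1
eef_pos: [613.7, 250.1, 5.3]
orientation: [2.774, 1.475, 0.002]
force: [-0.5, -0.5, 0.7]
grip_width: 60.8
grip_force: 0.0
t: 11.8
eef_pos: [613.6, 240.1, 155.5]
orientation: [2.774, 1.474, 0.003]
force: [0.4, 0.2, 0.7]
grip_width: 60.8
grip_force: 0.0
```

View pics/c8.png

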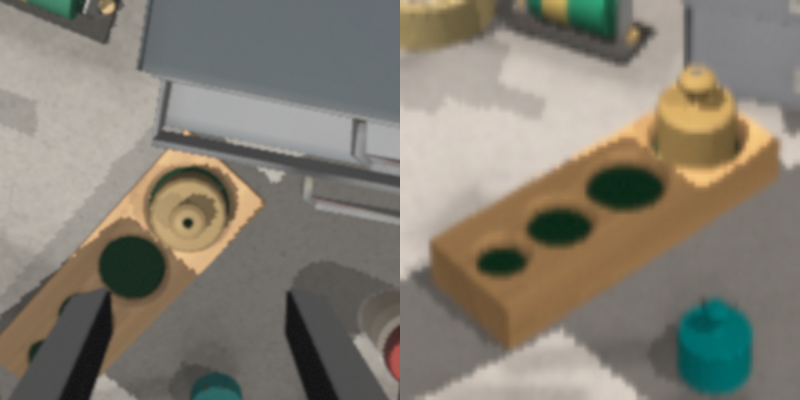

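```bash

python3 -m handwheel '[{"linear":[-15,-3,6],"rotation":[0,0,-8]},{"linear":[-30,-6,12],"rotation":[0,0,-16]},{"linear":[-45,-9,18],"rotation":[0,0,-24]},{"linear":[-60,-12,24],"rotation":[0,0,-32]},{"linear":[-73,-15,30],"rotation":[0,0,-40]},{"linear":[-73,-15,30],"rotation":[0,0,-42]},{"linear":[-73,-15,30],"rotation":[0,0,-42]},{"linear":[-73,-15,30],"rotation":[0,0,-42]},{"linear":[-73,-15,30],"rotation":[0,0,-42]}]' 0.6
cat >> h.py <<'E'
def wells(W):
    m=cv2.inRange(cv2.cvtColor(W["img"],cv2.COLOR_BGR2HSV),(45,60,5),(90,255,120));m[270:]=0
    for c in cv2.findContours(m,cv2.RETR_EXTERNAL,cv2.CHAIN_APPROX_NONE)[0]:
        if cv2.contourArea(c)>150:
            (u,v),a,t=cv2.fitEllipse(c);p=plane(W,u,v,16)
            if p[0]>450 and p[1]>190 and p[1]<300: print("well",(round(u),round(v)),np.round(a,1),p.round(1))
E
python3 - <<'E'
from h import *
import pickle
im=get_image("wrist");pickle.dump(im,open("h4.pkl","wb"));wells(im)
for c in brass(im,100):
    (u,v),a,t=cv2.fitEllipse(c);print("brass",cv2.boundingRect(c),round(u,1),round(v,1),np.round(a,1),plane(im,u,v,10).round(1))
E
```

```text
t: 12.8
eef_pos: [539.6, 224.9, 183.3]
orientation: [3.118, 0.384, -0.003]
force: [-1.0, -0.0, 0.0]
grip_width: 56.4
grip_force: 0.0
well (314, 237) [18.2 19.5] [471.4 214.3  16. ]
well (315, 205) [25.8 27.9] [510.1 223.5  16. ]
well (315, 164) [36.1 36.3] [557.  234.7  16. ]
brass (477, 249, 23, 21) 487.9 259.1 [18.  23.5] [493.1  -2.3  10. ]
brass (57, 238, 54, 32) 85.4 255.0 [25.9 55.6] [377.1 482.9  10. ]
brass (47, 205, 54, 38) 72.7 223.0 [30.6 51.9] [415.9 500.2  10. ]
brass (509, 157, 33, 27) 525.4 169.6 [25.7 31.2] [608.9  -1.7  10. ]
brass (46, 83, 101, 93) 95.5 128.0 [ 86.9 102.8] [535.8 481.1  10. ]
brass (283, 78, 67, 180) 315.1 162.0 [ 68.8 228.7] [558.5 235.2  10. ]
brass (142, 56, 32, 37) 155.4 74.9 [19.2 42.1] [607.6 422.9  10. ]
brass (0, 44, 34, 69) 11.8 80.7 [32.6 66.2] [564.3 571.4  10. ]
```

```bash

python3 -m handwheel '[{"linear":[-40,13,-10],"rotation":[0,0,0]},{"linear":[-80,26,-20],"rotation":[0,0,0]},{"linear":[-120,40,-30],"rotation":[0,0,0]},{"linear":[-160,53,-40],"rotation":[0,0,0]},{"linear":[-184,61,-48],"rotation":[0,0,0]},{"linear":[-194,64,-50],"rotation":[0,0,0]},{"linear":[-194,64,-50],"rotation":[0,0,0]},{"linear":[-194,64,-50],"rotation":[0,0,0]}]'
python3 - <<'E'
from h import *
import pickle
im=get_image("wrist");pickle.dump(im,open("h5.pkl","wb"));print(state()["eef_pos"])
for c in brass(im,100):
    (u,v),a,t=cv2.fitEllipse(c);b=cv2.boundingRect(c);print("brass",b,round(u,1),round(v,1),np.round(a,1),plane(im,u,v,10).round(1),plane(im,u,v,20).round(1))
E
```

```text
t: 13.65
eef_pos: [347.6, 289.2, 135.3]
orientation: [-3.118, -0.383, -0.003]
force: [0.7, -0.1, 0.5]
grip_width: 56.3
grip_force: 0.0
[347.90711284 289.11733467 135.35852076]
brass (71, 206, 71, 63) 106.4 236.7 [60.3 72.6] [243.4 496.4  10. ] [248.9 490.7  20. ]
brass (0, 193, 66, 48) 45.2 197.5 [30.1 54.2] [271.6 560.7  10. ] [276.2 553.   20. ]
brass (302, 172, 37, 39) 319.9 191.2 [36.4 38.4] [346.5 288.9  10. ] [348.8 289.5  20. ]
brass (0, 95, 40, 5) 11.2 97.1 [ 3.9 62.9] [364.3 594.8  10. ] [366.1 586.   20. ]
brass (104, 87, 59, 40) 132.1 106.3 [39.4 59.6] [383.7 483.   10. ] [384.9 477.7  20. ]
brass (0, 62, 42, 26) 17.9 75.2 [22.1 49.5] [385.8 588.8  10. ] [387.  580.3  20. ]
brass (92, 33, 60, 47) 119.9 57.2 [40.6 61.2] [424.6 498.1  10. ] [424.5 492.3  20. ]
brass (391, 0, 92, 110) 434.5 52.8 [ 93.6 131.7] [498.5 218.9  10. ] [496.2 221.6  20. ]
```

```bash

python3 -m handwheel '[{"linear":[0,0,-30],"rotation":[0,0,0]},{"linear":[0,0,-65],"rotation":[0,0,0]},{"linear":[0,0,-100],"rotation":[0,0,0]},{"linear":[0,0,-125],"rotation":[0,0,0]},{"linear":[0,0,-140],"rotation":[0,0,0]},{"linear":[0,0,-147],"rotation":[0,0,0]},{"linear":[0,0,-147],"rotation":[0,0,0]},{"linear":[0,0,-147],"rotation":[0,0,0]}]'
python3 -m handwheel '[{"linear":[0,0,0],"rotation":[0,0,0]},{"linear":[0,0,0],"rotation":[0,0,0]},{"linear":[0,0,0],"rotation":[0,0,0]},{"linear":[0,0,0],"rotation":[0,0,0]},{"linear":[0,0,0],"rotation":[0,0,0]}]' 0.25 20
python3 -m handwheel '[{"linear":[0,0,10],"rotation":[0,0,0]},{"linear":[0,0,40],"rotation":[0,0,0]},{"linear":[0,0,75],"rotation":[0,0,0]},{"linear":[0,0,90],"rotation":[0,0,0]},{"linear":[0,0,90],"rotation":[0,0,0]},{"linear":[0,0,90],"rotation":[0,0,0]}]'
python3 - <<'E'
from h import *
import pickle
im=get_image("wrist");pickle.dump(im,open("h6.pkl","wb"));print(state()["eef_pos"],state()["force"])
E
```

```text
t: 14.5
eef_pos: [347.5, 289.3, -11.7]
orientation: [-3.118, -0.382, -0.003]
force: [0.0, 0.8, 0.1]
grip_width: 56.6
grip_force: 0.0
t: 15.0
eef_pos: [346.7, 289.3, -11.6]
orientation: [-3.118, -0.383, -0.002]
force: [0.4, -1.2, 7.5]
grip_width: 36.7
grip_force: 20.0
t: 15.6
eef_pos: [345.4, 288.8, 77.2]
orientation: [-3.118, -0.383, 0.001]
force: [0.2, 0.1, -0.8]
grip_width: 36.2
grip_force: 20.0
[344.77795798 288.41782527  76.44998647] [-0.64195905  0.10134603 -0.61223884]
```

```bash
python3 - <<'E'
from h import *
import pickle
im=get_image("wrist")
m=cv2.inRange(cv2.cvtColor(im["img"],cv2.COLOR_BGR2HSV),(8,60,40),(26,255,255));m[330:]=0
for c in cv2.findContours(m,cv2.RETR_EXTERNAL,cv2.CHAIN_APPROX_NONE)[0]:
    x,y,w,h=cv2.boundingRect(c)
    if w*h>400 and 200<x+w/2<440:print((x,y,w,h),cv2.contourArea(c),np.round(cv2.fitEllipse(c),1) if 0 else cv2.fitEllipse(c))
print(state()["eef_pos"],state()["grip_width"],state()["force"])
cv2.imwrite("pics/c9.png",np.hstack([cv2.resize(im["img"][150:350,220:420],(400,400)),cv2.resize(get_image("side")["img"][190:290,350:450],(400,400))]))
E
```

```text
(392, 306, 17, 24) 230.5 ((399.96124267578125, 317.1673583984375), (12.9339017868042, 25.47652244567871), 155.70692443847656)
(229, 305, 18, 25) 242.5 ((237.47222900390625, 317.1249694824219), (13.059826850891113, 26.186485290527344), 24.828731536865234)
(285, 214, 69, 71) 3680.5 ((319.0902404785156, 249.4851531982422), (66.95545196533203, 70.22193145751953), 178.7558135986328)
[344.52142283 288.2356538   76.04821536] 36.74882640727733 [ 0.571588   -1.17007468 -1.58881806]
```

```bash

python3 -m handwheel '[{"linear":[0,0,0],"rotation":[0,0,0]},{"linear":[0,0,0],"rotation":[0,0,0]},{"linear":[0,0,0],"rotation":[0,0,0]},{"linear":[0,0,0],"rotation":[0,0,0]}]'
python3 - <<'E'
from h import *
im=get_image("wrist");e=state()["eef_pos"];print(e)
m=cv2.inRange(cv2.cvtColor(im["img"],cv2.COLOR_BGR2HSV),(8,60,40),(26,255,255));m[330:]=0
for c in cv2.findContours(m,cv2.RETR_EXTERNAL,cv2.CHAIN_APPROX_NONE)[0]:
    x,y,w,h=cv2.boundingRect(c)
    if w*h>1500 and 200<x+w/2<440:
        (u,v),a,t=cv2.fitEllipse(c);print((x,y,w,h),u,v,a)
        for z in(100,105,110):print(z,plane(im,u,v,z))
for n in("scene","side"):
    I=get_image(n);q=proj(I,[e[0],e[1],100]);
    m=cv2.inRange(cv2.cvtColor(I["img"],cv2.COLOR_BGR2HSV),(10,80,40),(28,255,255))
    for c in cv2.findContours(m,cv2.RETR_EXTERNAL,cv2.CHAIN_APPROX_NONE)[0]:
        x,y,w,h=cv2.boundingRect(c)
        if w*h>60 and abs(x+w/2-q[0])<40 and abs(y+h/2-q[1])<40:print(n,(x,y,w,h))
    for z in(75,90,110,124): print(z,np.round(proj(I,[e[0],e[1],z]),1))
E
```

```text
t: 16.15
eef_pos: [345.9, 288.9, 77.3]
orientation: [3.118, 0.383, -0.001]
force: [-0.6, 0.1, -1.1]
grip_width: 36.8
grip_force: 20.0
[345.99413202 288.96986363  77.43277651]
(285, 214, 69, 71) 319.14935302734375 249.49913024902344 (66.98318481445312, 70.1205062866211)
100 [345.14435155 289.81486424 100.        ]
105 [347.2834157  290.36169957 105.        ]
110 [349.42247985 290.9085349  110.        ]
scene (196, 159, 21, 21)
scene (219, 153, 9, 10)
scene (215, 140, 11, 12)
75 [209.  182.3]
90 [207.9 175.5]
110 [206.4 166.2]
124 [205.3 159.5]
side (392, 197, 9, 23)
75 [400.6 220.4]
90 [401.5 213.5]
110 [402.7 204.1]
124 [403.6 197.3]
```

```bash

python3 -m handwheel '[{"linear":[20,-5,0],"rotation":[0,0,0]},{"linear":[55,-14,0],"rotation":[0,0,0]},{"linear":[95,-24.5,0],"rotation":[0,0,0]},{"linear":[135,-35,0],"rotation":[0,0,0]},{"linear":[170,-44,0],"rotation":[0,0,0]},{"linear":[195,-50.5,0],"rotation":[0,0,0]},{"linear":[207,-53.5,0],"rotation":[0,0,0]},{"linear":[210,-54.5,0],"rotation":[0,0,0]},{"linear":[210,-54.5,0],"rotation":[0,0,0]},{"linear":[210,-54.5,-10],"rotation":[0,0,0]},{"linear":[210,-54.5,-35],"rotation":[0,0,0]},{"linear":[210,-54.5,-55],"rotation":[0,0,0]}]'
python3 -m handwheel '[{"linear":[0,0,-6],"rotation":[0,0,0]},{"linear":[0,0,-6],"rotation":[0,0,0]},{"linear":[0,0,-6],"rotation":[0,0,0]},{"linear":[0,0,-9],"rotation":[0,0,0]},{"linear":[0,0,-12],"rotation":[0,0,0]},{"linear":[0,0,-15],"rotation":[0,0,0]},{"linear":[0,0,-16],"rotation":[0,0,0]},{"linear":[0,0,-16],"rotation":[0,0,0]},{"linear":[0,0,-16],"rotation":[0,0,0]}]'
```

```text
t: 17.5
eef_pos: [554.2, 235.1, 21.3]
orientation: [-3.118, -0.385, 0.002]
force: [0.2, 0.0, -1.4]
grip_width: 37.0
grip_force: 20.0
t: 18.4
eef_pos: [556.0, 234.4, 6.5]
orientation: [3.118, 0.383, -0.0]
force: [-0.2, -1.0, -0.9]
grip_width: 36.6
grip_force: 20.0
```

```bash

python3 -m handwheel '[{"linear":[0,0,-2],"rotation":[0,0,0]},{"linear":[0,0,-3.7],"rotation":[0,0,0]},{"linear":[0,0,-3.7],"rotation":[0,0,0]},{"linear":[0,0,-3.7],"rotation":[0,0,0]}]'
python3 -m handwheel '[{"linear":[0,0,0],"rotation":[0,0,0]},{"linear":[0,0,0],"rotation":[0,0,0]},{"linear":[0,0,0],"rotation":[0,0,0]}]' 0.55
python3 -m handwheel '[{"linear":[0,0,10],"rotation":[0,0,0]},{"linear":[0,0,35],"rotation":[0,0,0]},{"linear":[0,0,70],"rotation":[0,0,0]},{"linear":[0,0,110],"rotation":[0,0,0]},{"linear":[0,0,150],"rotation":[0,0,0]},{"linear":[0,0,170],"rotation":[0,0,0]},{"linear":[0,0,180],"rotation":[0,0,0]},{"linear":[0,0,180],"rotation":[0,0,0]},{"linear":[0,0,180],"rotation":[0,0,0]},{"linear":[0,0,180],"rotation":[0,0,0]}]'
python3 - <<'E'
from h import *
im=get_image("wrist");wells(im);print(state()["eef_pos"])
g=cv2.cvtColor(im["img"],cv2.COLOR_BGR2GRAY)
q=proj(im,[557,234.8,35]);print("m2 disc expected px",q,proj(im,[557,234.8,49]))
m=cv2.inRange(cv2.cvtColor(im["img"],cv2.COLOR_BGR2HSV),(45,60,5),(90,255,120))
for n,w,z0 in(("w1",(611,247.7),15),("w2",(557,234.8),15)):
    u,v=np.int32(proj(im,[*w,16]));r=26;yy,xx=np.nonzero(m[v-r:v+r,u-r:u+r]);print(n,(u,v),"felt px",len(xx))
E
```

```text
t: 18.8
eef_pos: [556.2, 234.5, 3.4]
orientation: [-3.118, -0.383, -0.001]
force: [-2.2, -0.7, 3.8]
grip_width: 36.8
grip_force: 20.0
t: 19.1
eef_pos: [556.0, 234.5, 2.6]
orientation: [-3.118, -0.383, 0.0]
force: [-0.8, -0.6, -0.2]
grip_width: 51.5
grip_force: 0.0
t: 20.1
eef_pos: [554.6, 234.1, 180.5]
orientation: [3.118, 0.383, -0.006]
force: [-0.2, 0.8, -1.1]
grip_width: 51.9
grip_force: 0.0
well (319, 251) [17.7 19.6] [471.1 214.3  16. ]
well (319, 219) [25.9 27.4] [510.3 223.5  16. ]
[554.65241215 234.10069036 180.55832593]
m2 disc expected px (np.float64(319.7360132901309), np.float64(182.63215886090313)) (np.float64(319.7844902722993), np.float64(185.5502060659877))
w1 (np.int32(320), np.int32(128)) felt px 38
w2 (np.int32(319), np.int32(179)) felt px 69
```

```bash

python3 -m handwheel '[{"linear":[9,-40,-5],"rotation":[0,0,0]},{"linear":[18,-80,-12],"rotation":[0,0,0]},{"linear":[27,-120,-20],"rotation":[0,0,0]},{"linear":[36,-160,-30],"rotation":[0,0,0]},{"linear":[44,-200,-40],"rotation":[0,0,0]},{"linear":[50,-226,-48],"rotation":[0,0,0]},{"linear":[52,-235,-50],"rotation":[0,0,0]},{"linear":[52,-235,-50],"rotation":[0,0,0]},{"linear":[52,-235,-50],"rotation":[0,0,0]},{"linear":[52,-235,-50],"rotation":[0,0,0]},{"linear":[52,-235,-50],"rotation":[0,0,0]},{"linear":[52,-235,-50],"rotation":[0,0,0]}]'
python3 - <<'E'
from h import *
import pickle
im=get_image("wrist");pickle.dump(im,open("h7.pkl","wb"));print(state()["eef_pos"])
for c in brass(im,100,(8,50,40)):
    (u,v),a,t=cv2.fitEllipse(c);b=cv2.boundingRect(c);print("brass",b,round(u,1),round(v,1),np.round(a,1),plane(im,u,v,10).round(1),plane(im,u,v,16).round(1))
E
```

```text
t: 21.35
eef_pos: [608.1, 0.6, 133.3]
orientation: [3.118, 0.385, 0.001]
force: [0.7, 0.8, 0.1]
grip_width: 51.9
grip_force: 0.0
[6.08080142e+02 3.58929792e-01 1.33225213e+02]
brass (307, 175, 30, 33) 321.7 190.6 [29.  30.7] [608.3  -1.3  10. ] [609.7  -0.9  16. ]
brass (17, 88, 118, 182) 77.0 172.8 [ 95.2 224.5] [566.3 240.3  10. ] [568.5 236.3  16. ]
brass (345, 73, 37, 40) 362.3 92.3 [29.3 34.9] [709.5 -14.8  10. ] [709.  -14.1  16. ]
```

```bash

python3 -m handwheel '[{"linear":[0.5,-0.5,-30],"rotation":[0,0,0]},{"linear":[0.5,-0.5,-65],"rotation":[0,0,0]},{"linear":[0.5,-0.5,-100],"rotation":[0,0,0]},{"linear":[0.5,-0.5,-125],"rotation":[0,0,0]},{"linear":[0.5,-0.5,-138],"rotation":[0,0,0]},{"linear":[0.5,-0.5,-145],"rotation":[0,0,0]},{"linear":[0.5,-0.5,-145],"rotation":[0,0,0]},{"linear":[0.5,-0.5,-145],"rotation":[0,0,0]},{"linear":[0.5,-0.5,-145],"rotation":[0,0,0]}]'
python3 -m handwheel '[{"linear":[0,0,0],"rotation":[0,0,0]},{"linear":[0,0,0],"rotation":[0,0,0]},{"linear":[0,0,0],"rotation":[0,0,0]},{"linear":[0,0,0],"rotation":[0,0,0]},{"linear":[0,0,0],"rotation":[0,0,0]}]' 0.18 15
python3 -m handwheel '[{"linear":[0,0,10],"rotation":[0,0,0]},{"linear":[0,0,40],"rotation":[0,0,0]},{"linear":[0,0,75],"rotation":[0,0,0]},{"linear":[0,0,90],"rotation":[0,0,0]},{"linear":[0,0,90],"rotation":[0,0,0]},{"linear":[0,0,90],"rotation":[0,0,0]},{"linear":[0,0,90],"rotation":[0,0,0]},{"linear":[0,0,90],"rotation":[0,0,0]},{"linear":[0,0,90],"rotation":[0,0,0]}]'
cat >> h.py <<'E'
def held(z1,zs):
    im=get_image("wrist");e=state()["eef_pos"];print(e)
    m=cv2.inRange(cv2.cvtColor(im["img"],cv2.COLOR_BGR2HSV),(8,60,40),(26,255,255));m[330:]=0
    for c in cv2.findContours(m,cv2.RETR_EXTERNAL,cv2.CHAIN_APPROX_NONE)[0]:
        x,y,w,h=cv2.boundingRect(c)
        if w*h>900 and 270<x+w/2<370:
            (u,v),a,t=cv2.fitEllipse(c);print((x,y,w,h),u,v,a)
            for z in z1:print(z,plane(im,u,v,z).round(1))
    for n in("scene","side"):
        I=get_image(n);q=proj(I,[e[0],e[1],100])
        m=cv2.inRange(cv2.cvtColor(I["img"],cv2.COLOR_BGR2HSV),(10,80,40),(28,255,255))
        for c in cv2.findContours(m,cv2.RETR_EXTERNAL,cv2.CHAIN_APPROX_NONE)[0]:
            x,y,w,h=cv2.boundingRect(c)
            if w*h>40 and abs(x+w/2-q[0])<30 and abs(y+h/2-q[1])<40:print(n,(x,y,w,h))
        for z in zs: print(z,np.round(proj(I,[e[0],e[1],z]),1))
E
python3 -c "
from h import *
held((98,103,106),(90,106,120))"
```

```text
t: 22.3
eef_pos: [610.1, -1.2, -10.4]
orientation: [3.117, 0.383, 0.005]
force: [-0.2, 0.2, 0.8]
grip_width: 51.5
grip_force: 0.0
t: 22.8
eef_pos: [608.8, -1.2, -11.8]
orientation: [3.118, 0.383, 0.001]
force: [0.4, -0.1, 2.3]
grip_width: 28.7
grip_force: 15.0
t: 23.7
eef_pos: [607.4, -0.8, 76.3]
orientation: [-3.117, -0.383, 0.004]
force: [-0.5, -0.0, -0.5]
grip_width: 28.7
grip_force: 15.0
[607.69411215  -0.91764552  76.61015517]
(293, 221, 52, 55) 318.7196350097656 248.26290893554688 (50.78282928466797, 53.68368148803711)
98 [6.07e+02 3.00e-01 9.80e+01]
103 [609.1   0.9 103. ]
106 [610.4   1.2 106. ]
(347, 69, 38, 42) 364.8670349121094 89.71066284179688 (30.473148345947266, 36.818748474121094)
98 [698.7  -1.3  98. ]
103 [698.3  -0.7 103. ]
106 [ 6.98e+02 -3.00e-01  1.06e+02]
scene (410, 204, 15, 20)
90 [418.4 218.5]
106 [419.7 210.5]
120 [420.8 203.4]
90 [299.  111.9]
106 [298.8 105.3]
120 [298.6  99.5]
```

```bash

python3 -m handwheel '[{"linear":[-9,20,0],"rotation":[0,0,0]},{"linear":[-24,55,0],"rotation":[0,0,0]},{"linear":[-42,95,0],"rotation":[0,0,0]},{"linear":[-59,135,0],"rotation":[0,0,0]},{"linear":[-76,174,0],"rotation":[0,0,0]},{"linear":[-89,204,0],"rotation":[0,0,0]},{"linear":[-96,219,0],"rotation":[0,0,0]},{"linear":[-98.5,224.6,0],"rotation":[0,0,0]},{"linear":[-98.5,224.6,0],"rotation":[0,0,0]},{"linear":[-98.5,224.6,-10],"rotation":[0,0,0]},{"linear":[-98.5,224.6,-35],"rotation":[0,0,0]},{"linear":[-98.5,224.6,-55],"rotation":[0,0,0]}]'
python3 -m handwheel '[{"linear":[0,0,-6],"rotation":[0,0,0]},{"linear":[0,0,-6],"rotation":[0,0,0]},{"linear":[0,0,-6],"rotation":[0,0,0]},{"linear":[0,0,-6],"rotation":[0,0,0]},{"linear":[0,0,-9],"rotation":[0,0,0]},{"linear":[0,0,-12],"rotation":[0,0,0]},{"linear":[0,0,-15],"rotation":[0,0,0]},{"linear":[0,0,-16],"rotation":[0,0,0]},{"linear":[0,0,-16],"rotation":[0,0,0]},{"linear":[0,0,-16],"rotation":[0,0,0]}]'
```

```text
t: 25.05
eef_pos: [510.6, 221.9, 21.5]
orientation: [3.118, 0.379, -0.0]
force: [-0.1, 1.1, -0.7]
grip_width: 29.1
grip_force: 15.0
t: 26.05
eef_pos: [510.0, 223.6, 6.8]
orientation: [3.118, 0.383, -0.0]
force: [-0.6, 0.5, -0.8]
grip_width: 28.7
grip_force: 15.0
```

```bash

python3 -m handwheel '[{"linear":[0,0,-2],"rotation":[0,0,0]},{"linear":[0,0,-3.5],"rotation":[0,0,0]},{"linear":[0,0,-3.5],"rotation":[0,0,0]},{"linear":[0,0,-3.5],"rotation":[0,0,0]}]'
python3 -m handwheel '[{"linear":[0,0,0],"rotation":[0,0,0]},{"linear":[0,0,0],"rotation":[0,0,0]},{"linear":[0,0,0],"rotation":[0,0,0]}]' 0.47
python3 -m handwheel '[{"linear":[0,0,10],"rotation":[0,0,0]},{"linear":[0,0,35],"rotation":[0,0,0]},{"linear":[0,0,70],"rotation":[0,0,0]},{"linear":[0,0,110],"rotation":[0,0,0]},{"linear":[0,0,120],"rotation":[0,0,0]},{"linear":[0,0,130],"rotation":[0,0,0]},{"linear":[0,0,130],"rotation":[0,0,0]}]'
python3 -m handwheel '[{"linear":[-1,-30,0],"rotation":[0,0,0]},{"linear":[-4,-70,0],"rotation":[0,0,0]},{"linear":[-7,-110,0],"rotation":[0,0,0]},{"linear":[-11,-150,0],"rotation":[0,0,0]},{"linear":[-14,-190,0],"rotation":[0,0,0]},{"linear":[-16,-216,0],"rotation":[0,0,0]},{"linear":[-17,-225,0],"rotation":[0,0,0]},{"linear":[-17,-225,0],"rotation":[0,0,0]},{"linear":[-17,-225,0],"rotation":[0,0,0]},{"linear":[-17,-225,0],"rotation":[0,0,0]},{"linear":[-17,-225,0],"rotation":[0,0,0]},{"linear":[-17,-225,0],"rotation":[0,0,0]}]'
python3 - <<'E'
from h import *
import pickle
im=get_image("wrist");pickle.dump(im,open("h8.pkl","wb"));print(state()["eef_pos"])
for c in brass(im,100,(8,50,40)):
    (u,v),a,t=cv2.fitEllipse(c);b=cv2.boundingRect(c);print("brass",b,round(u,1),round(v,1),np.round(a,1),plane(im,u,v,10).round(1),plane(im,u,v,16).round(1))
E
```

```text
t: 26.45
eef_pos: [510.0, 223.6, 3.3]
orientation: [3.118, 0.383, -0.0]
force: [-0.2, 0.4, -0.5]
grip_width: 29.0
grip_force: 15.0
t: 26.75
eef_pos: [510.1, 223.6, 3.4]
orientation: [-3.118, -0.383, -0.0]
force: [-0.2, 0.3, -0.3]
grip_width: 43.9
grip_force: 0.0
t: 27.45
eef_pos: [510.4, 223.7, 134.1]
orientation: [-3.118, -0.383, -0.002]
force: [-0.3, 0.6, 0.1]
grip_width: 44.3
grip_force: 0.0
t: 28.65
eef_pos: [493.1, -0.5, 133.4]
orientation: [-3.118, -0.385, -0.0]
force: [-1.1, 0.1, -0.4]
grip_width: 44.3
grip_force: 0.0
[493.06635245  -0.70742046 133.37612671]
brass (310, 179, 23, 25) 321.2 191.0 [21.9 24.3] [492.7  -2.   10. ] [494.1  -1.6  16. ]
brass (375, 27, 19, 26) 384.1 41.5 [ 6.7 34.8] [641.1 -22.8  10. ] [639.7 -22.   16. ]
brass (28, 0, 118, 186) 88.9 86.9 [ 99.  232.3] [536.5 232.9  10. ] [537.1 229.   16. ]
```

```bash

python3 -m handwheel '[{"linear":[0,-0.5,-30],"rotation":[0,0,0]},{"linear":[0,-0.5,-65],"rotation":[0,0,0]},{"linear":[0,-0.5,-100],"rotation":[0,0,0]},{"linear":[0,-0.5,-125],"rotation":[0,0,0]},{"linear":[0,-0.5,-138],"rotation":[0,0,0]},{"linear":[0,-0.5,-145.5],"rotation":[0,0,0]},{"linear":[0,-0.5,-145.5],"rotation":[0,0,0]},{"linear":[0,-0.5,-145.5],"rotation":[0,0,0]},{"linear":[0,-0.5,-145.5],"rotation":[0,0,0]}]'
python3 -m handwheel '[{"linear":[0,0,0],"rotation":[0,0,0]},{"linear":[0,0,0],"rotation":[0,0,0]},{"linear":[0,0,0],"rotation":[0,0,0]},{"linear":[0,0,0],"rotation":[0,0,0]},{"linear":[0,0,0],"rotation":[0,0,0]}]' 0.12 12
python3 -m handwheel '[{"linear":[0,0,10],"rotation":[0,0,0]},{"linear":[0,0,40],"rotation":[0,0,0]},{"linear":[0,0,75],"rotation":[0,0,0]},{"linear":[0,0,90],"rotation":[0,0,0]},{"linear":[0,0,90],"rotation":[0,0,0]},{"linear":[0,0,90],"rotation":[0,0,0]},{"linear":[0,0,90],"rotation":[0,0,0]},{"linear":[0,0,90],"rotation":[0,0,0]},{"linear":[0,0,90],"rotation":[0,0,0]}]'
python3 -c "
from h import *
held((98,103,107),(90,107,117))"
```

```text
t: 29.6
eef_pos: [494.5, -2.1, -10.7]
orientation: [3.117, 0.383, 0.005]
force: [0.5, 0.2, 0.8]
grip_width: 44.3
grip_force: 0.0
t: 30.1
eef_pos: [493.3, -2.0, -11.8]
orientation: [3.118, 0.383, 0.001]
force: [-0.3, 0.5, 2.9]
grip_width: 21.8
grip_force: 12.0
t: 31.0
eef_pos: [492.0, -1.7, 76.7]
orientation: [-3.117, -0.383, 0.004]
force: [-1.0, -0.4, -0.0]
grip_width: 22.1
grip_force: 12.0
[492.27329917  -1.8079406   76.90261466]
(299, 227, 41, 45) 318.8897705078125 248.94866943359375 (39.30805969238281, 43.23637390136719)
98 [491.   -0.8  98. ]
103 [ 4.932e+02 -3.000e-01  1.030e+02]
107 [4.949e+02 2.000e-01 1.070e+02]
scene (351, 226, 12, 19)
90 [358.3 240.4]
107 [358.9 231.6]
117 [359.2 226.4]
90 [350.4 118.1]
107 [350.7 111. ]
117 [350.9 106.8]
```

```bash

python3 -m handwheel '[{"linear":[-2,20,0],"rotation":[0,0,0]},{"linear":[-5,55,0],"rotation":[0,0,0]},{"linear":[-9,95,0],"rotation":[0,0,0]},{"linear":[-13,135,0],"rotation":[0,0,0]},{"linear":[-17,172,0],"rotation":[0,0,0]},{"linear":[-20,198,0],"rotation":[0,0,0]},{"linear":[-21.5,211,0],"rotation":[0,0,0]},{"linear":[-22,216.1,0],"rotation":[0,0,0]},{"linear":[-22,216.1,0],"rotation":[0,0,0]},{"linear":[-22,216.1,-10],"rotation":[0,0,0]},{"linear":[-22,216.1,-35],"rotation":[0,0,0]},{"linear":[-22,216.1,-55],"rotation":[0,0,0]}]'
python3 -m handwheel '[{"linear":[0,0,-6],"rotation":[0,0,0]},{"linear":[0,0,-6],"rotation":[0,0,0]},{"linear":[0,0,-6],"rotation":[0,0,0]},{"linear":[0,0,-6],"rotation":[0,0,0]},{"linear":[0,0,-9],"rotation":[0,0,0]},{"linear":[0,0,-12],"rotation":[0,0,0]},{"linear":[0,0,-15],"rotation":[0,0,0]},{"linear":[0,0,-16],"rotation":[0,0,0]},{"linear":[0,0,-16],"rotation":[0,0,0]},{"linear":[0,0,-16],"rotation":[0,0,0]}]'
```

```text
t: 32.35
eef_pos: [471.0, 212.8, 21.6]
orientation: [3.118, 0.38, -0.0]
force: [-0.2, 0.1, -0.6]
grip_width: 22.2
grip_force: 12.0
t: 33.35
eef_pos: [471.0, 214.2, 6.8]
orientation: [3.118, 0.383, -0.0]
force: [0.2, -0.3, -0.0]
grip_width: 22.3
grip_force: 12.0
```

```bash

python3 -m handwheel '[{"linear":[0,0,-2],"rotation":[0,0,0]},{"linear":[0,0,-3.5],"rotation":[0,0,0]},{"linear":[0,0,-3.5],"rotation":[0,0,0]},{"linear":[0,0,-3.5],"rotation":[0,0,0]}]'
python3 -m handwheel '[{"linear":[0,0,0],"rotation":[0,0,0]},{"linear":[0,0,0],"rotation":[0,0,0]},{"linear":[0,0,0],"rotation":[0,0,0]}]' 0.4
python3 -m handwheel '[{"linear":[0,0,10],"rotation":[0,0,0]},{"linear":[0,0,35],"rotation":[0,0,0]},{"linear":[0,0,70],"rotation":[0,0,0]},{"linear":[0,0,110],"rotation":[0,0,0]},{"linear":[30,4,150],"rotation":[0,0,0]},{"linear":[60,8,170],"rotation":[0,0,0]},{"linear":[70,8,180],"rotation":[0,0,0]},{"linear":[70,8,180],"rotation":[0,0,0]},{"linear":[70,8,180],"rotation":[0,0,0]},{"linear":[70,8,180],"rotation":[0,0,0]}]'
python3 - <<'E'
from h import *
im=get_image("wrist");a=im["img"][70:290,230:410];s=get_image("scene")["img"][150:240,260:370];d=get_image("side")["img"][165:235,235:360]
cv2.imwrite("pics/f.png",np.hstack([cv2.resize(a,(400,500),interpolation=2),np.vstack([cv2.resize(s,(400,280),interpolation=2),cv2.resize(d,(400,220),interpolation=2)])]))
for w,h in(((611,247.7),43),((557,234.8),34),((510.1,223.6),30),((471.3,214.3),27)):
    u,v=proj(im,[*w,15+h]);print("knob top in crop expected",round((u-230)*400/180),round((v-70)*500/220))
E
```

```text
t: 33.75
eef_pos: [471.0, 214.2, 3.3]
orientation: [3.118, 0.383, -0.0]
force: [1.0, 0.4, -0.3]
grip_width: 22.0
grip_force: 12.0
t: 34.05
eef_pos: [471.0, 214.2, 3.4]
orientation: [3.118, 0.383, 0.0]
force: [0.1, 0.6, 0.7]
grip_width: 37.1
grip_force: 0.0
t: 35.05
eef_pos: [539.2, 222.0, 182.0]
orientation: [3.118, 0.383, -0.005]
force: [-0.6, -0.4, -0.6]
grip_width: 37.8
grip_force: 0.0
knob top in crop expected 183 96
knob top in crop expected 182 224
knob top in crop expected 182 323
knob top in crop expected 181 398
```

View pics/f.png

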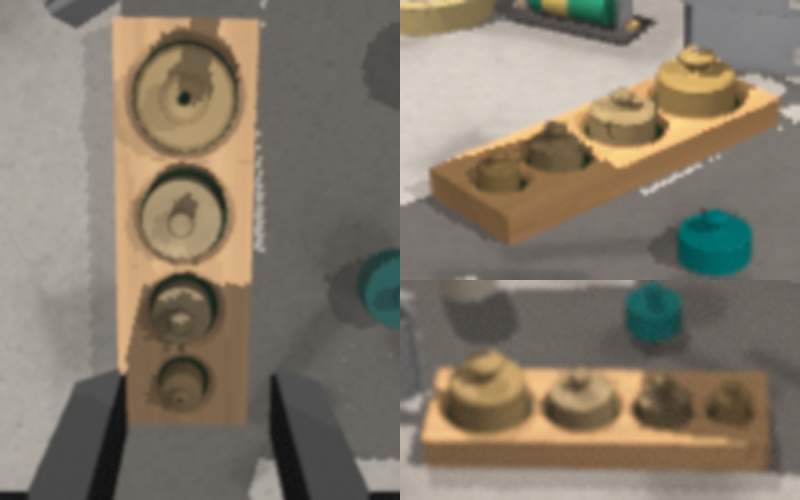

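The final picture shows all four masses upright in their wells, with knob tops at about (183,97), (181,224), (181,320) and (181,397). The expected positions were (183,96), (182,224), (182,323) and (181,398). The gripper is clear, so I'm handing in.

```bash
python3 -c "
from plant import *
print(hand_in())"
```

```text
the job is handed in; nothing more can be done
None
```

I handed the job in at about 35 s: the last camera view showed all four brass masses upright in their matching wells, and the jar of sand was never touched; `hand_in()` returned no verdict.

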